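# Hang the peg caddy on its screw

### The arm

A 7-joint arm with a two-finger parallel gripper is mounted at the origin on a cart in front of the work surface, level with it; the furniture and walls round the work are solid. World frame = base frame: x ahead of the robot, y to its left, z up, the work surface at z = 0. Lengths are in m, angles in rad, forces in N, time in s.
With the tool pointing down it reaches from about 0.425 to 0.975 m from the base axis. Payload 16.7 kg.
Tool frame: the origin (TCP) lies at the very end of the fingers, on their centre line; the grasp point (between the pads) lies 19 mm behind it; z points along the fingers, y is the line along which they close (so a half turn about z gives the same grasp; the last joint's range is limited). The gripper opens to 85 mm and grips with 20 to 120 N. Pads are 22 mm wide; open, the fingers measure 114 mm over their backs; the gripper's body (76 mm by 85 mm) begins 54 mm behind the grasp point. The pads swing forward as they close: fully open they stand 13 mm farther back than shut.
Start: joints at [-1.315, 0.426, 0.074, 1.606, -0.034, 1.111, -0.067], TCP at [0.266, 0.62, 0.231] pointing down, gripper open.
Joint ranges: [-2.85, 2.85], [-0.5, 2.14], [-1.23, 1.37], [0.21, 2.46], [-1.02, 4.16], [0.16, 2.05], [-2.73, 2.73]. Speed limits (rad/s): [1.89, 1.89, 2.39, 2.39, 3.01, 3.01, 3.01].

### API

Orientations are given as a 3x3 rotation matrix whose columns are the frame's x, y, z axes.
In Python, from workcell import r, viewer, hand_in, look_for, landmark_of gives the robot as it stands. The module is installed in compiled form; this text tells all that it offers.
- The arm moves only by the tool drive_tool, never from a script. Its argument "rows" is one flat list of numbers, 6 for each row, row after row: the shift along the tool's x, y, z in mm, then the turn, a rotation vector about the tool's x, y, z in rad. A call has 1 to 20 rows; each row is the pose to reach, as a shift and turn from the pose commanded when the call began, along the tool's axes at that moment; what a row does not reach only later rows make up. A row lasts 1/10 s, in which the tool goes at most 50 mm and 8.59 degrees, less where a joint would pass 70% of its speed; a pose out of reach is approached as far as the arm can. A call with a gripper value outside its range is refused whole. "jaw" is the opening, from 0 (shut) to 1 (fully open), set as the call begins (left out, the last holds). The fingers move at their own pace and stop on an object; "grip_force" is the grip in N (left out, the last holds). Time passes only in rows, so rows that repeat a pose let the fingers close. It gives the time, the measured TCP pose, the force, the opening and the grip force at its end, in the units of the state.
- r.state(): the state, without advancing time (a new reading comes with each control period).
- viewer.camera(name): name is "scene" or "top" or "wrist"; returns a dict with "image" (400x640x3 uint8, blue, green, red), "camera_matrix" (3x3 intrinsics, pixels), "origin" and "orientation" of the camera in the world; the wrist camera has in their place "hand_eye" (4x4, takes a point from camera to tool coordinates, whose origin is the TCP and whose axes are the flange's). Camera axes: x right, y up, looking along -z (the intrinsics and any distortion apply to the point x, -y, -z); pixel columns grow to the right and rows downward; lengths in m; the calibration is good to about 2 mm. A picture is of the moment at which its call begins: read the wrist's pose just before it. There is no depth.
- hand_in(): hands the job in; it is judged then, once.
Trained networks look in a picture, given as the dict that the camera call returned (one of the last four; its "shot" number tells which), for a name from the list of things; names that differ only in an ending like _2 or _b are one class to them, and where a whole thing is asked for, a point or a joint stands for the part that bears it (a point fixed in the world has none). Each returns a list of dicts, best first, with "p" (0 to 1); they miss things now and then, are a little off and sometimes report something else, mostly with a low value. They report only what shows in the picture. A call takes as long as a camera call. They do not tell look-alikes from the thing itself.
- look_for(picture, thing): "location" ([column, row] in pixels, amid what is visible of it).
- landmark_of(picture, thing): "location" ([column, row] in pixels: a listed point, or the origin of a listed thing).
The state is a dict: "t": time; "joint_positions": joint angles; "joint_velocities": joint speeds; "joint_efforts": joint torques, N m; "position": TCP position; "orientation": TCP orientation; "wrist_force": force on the tool from outside, world axes, zero at the start; "wrist_torque": the same for the moment, N m; "gripper_width": opening from 0.0 (shut) to 1.0 (fully open); "grasp_force": force on a finger pad.
Only numpy, scipy, OpenCV 4.12 (cv2) and the standard library are available. Lean on these libraries where they do the work, as an engineer would, in place of code of your own. Each camera call takes 0.05 s, during which the arm holds its last target. There are 200 camera calls.

### The job

Hang the blue peg caddy on the screw of the grey upright board: pass the round end of the keyhole in its back over the screw head until the back lies flat on the board, then slide the caddy down until the screw sits at the top of the narrow slot, and let go so that it hangs straight and flush by itself. The screw was clamped by eye in its sideways slot, so look or feel for it gently: never press the caddy against the board or screw with more than 20 N. Leave the soap, tape measure and screwdriver where they are.

Things in the scene. Friction and masses are not known exactly. Their poses are not given: they have to be found in the camera images.
- caddy: Blue plastic peg caddy standing upright, 56 wide (y) x 50 deep (x) x 84 high (z), about 0.16 kg. Origin at its underside, middle of the back face; z up, x points out of the back (into the board once hung), open front to -x with a 24 mm lip. Back plate 4 thick, with a keyhole: a round hole that narrows upward into a slot. Two side cheeks 3 thick, full height and depth.
- caddy_grip (a point): Where to grip: between the two side cheeks, whose outer faces are 56 mm apart along y; 27 mm in front of the back face, 64 mm above the underside (20 below the top). Grip from above across both cheeks. Axes as the caddy's.
- caddy_hole (a point): Centre of the keyhole's wide round (octagonal) hole on the caddy's back face, 14 mm across, 48 mm above the underside. From 52 to 58 mm above the underside it narrows into the slot. Axes as the caddy's.
- caddy_slot (a point): Point on the caddy's back face where the screw's axis lies when fully home in the slot: 65.5 mm above the underside, 17.5 above the hole's centre. The slot is 7 mm wide, its closed top 68 above the underside. Axes as the caddy's.
- board: Grey steel upright board fixed to the worktop, 160 wide (y) x 150 high x 12 thick, on a foot that runs 75 back. Origin at worktop level, middle of its front face; z up, x points into the board, the front looks to -x. A rigid steel pan-head screw stands out of the front face: neck 5 diameter, 6.5 long, then a bevelled head 11 diameter, 4 thick (tip 10.5 in front of the board).
- board_mark (a point): Middle of a short black horizontal slot in the board's front face, 110 mm above the worktop. The screw is clamped in this slot up to 15 mm to either side (board y), not reported; its height is true. Find it by camera or feel: off the hole, the head stops the caddy's back about 10 mm from the board; on the hole the back goes on to the board. Axes as the board's.
- soap_bar: Beige block of soap, 80 x 98 x 30 mm, lying on the worktop; bystander. Origin at the centre of its underside.
- tape_measure: Yellow pocket tape measure, 64 x 56 x 53 mm; bystander. Origin at the centre of its underside.
- screwdriver: Orange-handled screwdriver, 106 x 182 x 27 mm lying down; bystander. Origin at the centre of its underside.
Things that resemble listed ones, but are neither listed nor needed, are in the scene too. Of the things that look like the caddy, the smallest one is meant.

How it is judged:
On the way, in this order (a step that is already met when the one before it is completed fails the run):
1. the screw head is through the keyhole's round end: the caddy's back lies on the board (within 3 mm), 9 to 24 mm above its hung height (x of caddy_slot in the frame of board_mark between -0.003 and 0.003 m and y of caddy_slot in the frame of board_mark between -0.018 and 0.018 m and z of caddy_slot in the frame of board_mark between 0.009 and 0.024 m), for 0.1 s.
2. the caddy has been slid down: the screw is at the top of the slot (within 3 mm), the back still on the board (x of caddy_slot in the frame of board_mark between -0.003 and 0.003 m and y of caddy_slot in the frame of board_mark between -0.018 and 0.018 m and z of caddy_slot in the frame of board_mark between -0.003 and 0.003 m), for 0.2 s.
At the end, for the whole second after the job is handed in: The caddy hangs at rest on the screw, released: its slot point lies within 3 mm of the screw's height and within 3 mm of the board's face, within 18 mm sideways of the mark, and it is upright and square to the board within 0.12 rad (all of step 2 and angle between caddy's own z axis and vertical below 0.12 rad and angle between the x axis of caddy and the x axis of board, either way round below 0.12 rad and linear speed of caddy below 0.02 m/s and contact force between caddy and the fingers below 0.1 N); the robot touches nothing.
It fails at once if the caddy is pressed against the board or its screw with more than 20 N (contact force between caddy and board above 20 N).
It fails at once if the soap, tape measure or screwdriver is moved by more than 20 mm (distance of any of soap_bar, tape_measure, screwdriver from where it was at the start of the episode above 0.02 m).
It also fails if it takes over 67 s, if anything falls off the work surface, if the arm or the gripper's body presses on something with over 40 N, if the wrist force passes 120 N, or if a joint passes its speed limit or range.

## Working session

There is one attempt and no reset: what is moved stays moved. The work goes in short steps, Python scripts to look and compute and a tool call to move; the robot and the scene stay as the last step left them, time stands still between calls to the robot, and variables do not carry over. Pictures are saved under pics/ and viewed, at most 10 in all, crops included, and the job is handed in when it is done.

Besides the shell and the picture viewer there is one more tool, called in YAML: its name, and indented under it one key for each argument. drive_tool: Moves the arm, as the interface text tells. Its arguments: {"type":"object","properties":{"rows":{"type":"array"},"jaw":{"type":"number"},"grip_force":{"type":"number"}},"required":["rows"]}

```bash
mkdir -p pics
cat > h.py <<'E'
import numpy as np, cv2
from workcell import r, viewer, hand_in, look_for, landmark_of
def cam(name):
    s=r.state(); p=viewer.camera(name)
    if 'hand_eye' in p:
        T=np.eye(4);T[:3,:3]=s['orientation'];T[:3,3]=s['position'];W=T@np.array(p['hand_eye'])
    else:
        W=np.eye(4);W[:3,:3]=p['orientation'];W[:3,3]=p['origin']
    p['W']=W; return p
def ray(p,uv):
    K=np.array(p['camera_matrix']);d=np.linalg.inv(K)@[uv[0],uv[1],1];d=p['W'][:3,:3]@[d[0],-d[1],-d[2]]
    return p['W'][:3,3],d/np.linalg.norm(d)
def plane(p,uv,val,ax=2):
    o,d=ray(p,uv);return o+d*(val-o[ax])/d[ax]
def tri(rs):
    A=0;b=0
    for o,d in rs:
        M=np.eye(3)-np.outer(d,d);A=A+M;b=b+M@o
    return np.linalg.solve(A,b)
def proj(p,X):
    c=p['W'][:3,:3].T@(np.array(X)-p['W'][:3,3]);u=np.array(p['camera_matrix'])@[c[0],-c[1],-c[2]];return u[:2]/u[2]
E
python3 - <<'E'
from h import *
np.set_printoptions(precision=3,suppress=True)
s=r.state();print(s['position'],s['orientation'],s['t'])
im=[]
for n in ['scene','top']:
    p=cam(n);cv2.imwrite(f'pics/{n}.png',p['image']);print(n,p['W'],p['camera_matrix'])
    for t in ['caddy','board','soap_bar','tape_measure','screwdriver']:
        print(t,[(np.round(d['location']),round(d['p'],2)) for d in look_for(p,t)])
    for t in ['caddy','caddy_grip','board','board_mark']:
        print('L',t,[(np.round(d['location'],1),round(d['p'],2),plane(p,d['location'],{'caddy_grip':.064,'board_mark':.11}.get(t,0))) for d in landmark_of(p,t)])
E
```

```text
[0.266 0.62  0.231] [[-0.919  0.395 -0.   ]
 [ 0.395  0.919 -0.001]
 [-0.    -0.001 -1.   ]] 0.0
scene [[ 0.774  0.5   -0.388  0.146]
 [-0.633  0.593 -0.498 -0.427]
 [-0.019  0.632  0.775  0.838]
 [ 0.     0.     0.     1.   ]] [[367.832   0.    324.075]
 [  0.    367.832 201.324]
 [  0.      0.      1.   ]]
caddy [(array([311., 276.]), 0.86), (array([212., 171.]), 0.79), (array([261., 185.]), 0.59)]
board [(array([364., 210.]), 0.73)]
soap_bar [(array([395., 321.]), 0.58)]
tape_measure [(array([301., 171.]), 0.89), (array([396., 323.]), 0.64)]
screwdriver [(array([421., 274.]), 0.73)]
L caddy [(array([269.9, 190.6]), 0.89, array([0.467, 0.249, 0.   ]))]
L caddy_grip [(array([306.4, 272.8]), 0.89, array([ 0.366, -0.07 ,  0.064])), (array([257.8, 178.4]), 0.84, array([0.442, 0.259, 0.064])), (array([211.7, 166.5]), 0.59, array([0.363, 0.388, 0.064]))]
L board [(array([358.2, 224.3]), 0.56, array([ 0.587, -0.014,  0.   ]))]
L board_mark [(array([356.4, 200.7]), 0.59, array([ 0.575, -0.011,  0.11 ]))]
top [[ 0.009  0.992 -0.122  0.354]
 [-1.     0.008 -0.008  0.039]
 [-0.007  0.122  0.9
[... 400 characters left out ...]
, 248.4]), 0.97, array([0.398, 0.392, 0.   ])), (array([353.6, 256.3]), 0.82, array([ 0.378, -0.056,  0.   ])), (array([257.4, 228.5]), 0.68, array([0.46, 0.24, 0.  ])), (array([334.4, 189.3]), 0.62, array([0.584, 0.004, 0.   ]))]
L caddy_grip [(array([206.4, 261.2]), 0.9, array([0.359, 0.377, 0.064])), (array([246.7, 233.5]), 0.87, array([0.44 , 0.262, 0.064])), (array([364.9, 259.9]), 0.66, array([ 0.367, -0.085,  0.064]))]
L board [(array([339.3, 192.4]), 0.76, array([ 0.574, -0.012,  0.   ])), (array([254., 224.]), 0.44, array([0.474, 0.251, 0.   ])), (array([248.8, 233.9]), 0.22, array([0.443, 0.266, 0.   ]))]
L board_mark [(array([338.3, 189.1]), 0.73, array([ 0.567, -0.005,  0.11 ]))]
```

View pics/scene.png

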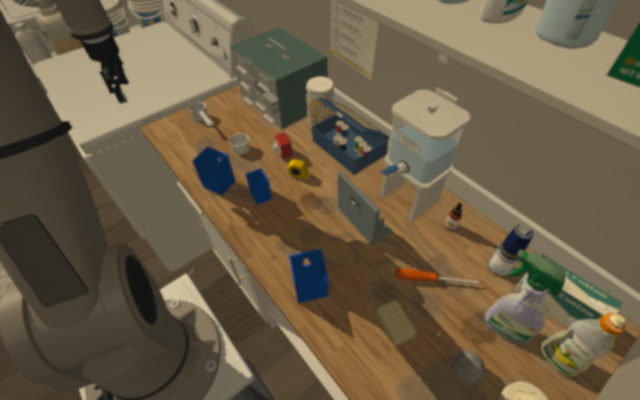

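View pics/top.png

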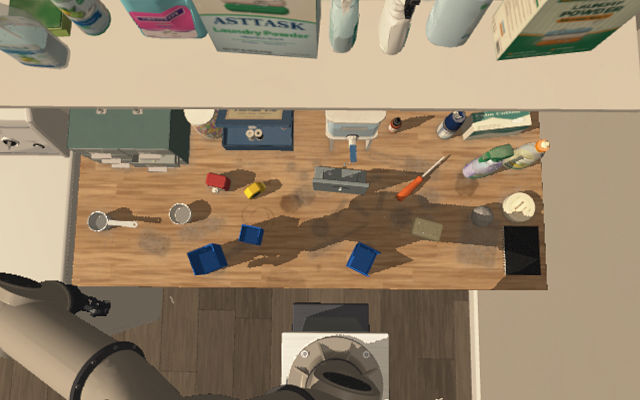

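The scene shows three blue caddies at (212,171), (260,185) and (310,276). The smallest is the middle one at (260,185), or (251,234) in the top view. The board is at (360,205) with a light screw spot on it. I'll move above the small caddy for a wrist view.

drive_tool:
  rows: [-302,-262,-70,0,0,-0.407,-302,-262,-70,0,0,-0.407,-302,-262,-70,0,0,-0.407,-302,-262,-70,0,0,-0.407,-302,-262,-70,0,0,-0.407,-302,-262,-70,0,0,-0.407,-302,-262,-70,0,0,-0.407,-302,-262,-70,0,0,-0.407,-302,-262,-70,0,0,-0.407,-302,-262,-70,0,0,-0.407,-302,-262,-70,0,0,-0.407,-302,-262,-70,0,0,-0.407,-302,-262,-70,0,0,-0.407,-302,-262,-70,0,0,-0.407]
  jaw: 1

```text
t: 2.4
position: [0.4401, 0.2609, 0.3011]
orientation: [[-1.0, -0.002, -0.0], [-0.002, 1.0, -0.0], [0.0, -0.0, -1.0]]
wrist_force: [-0.1, 0.1, -0.3]
gripper_width: 1.001
grasp_force: 0.0
```

Run:
```python
from h import *
np.set_printoptions(precision=3,suppress=True)
s=r.state();print(s['position'],s['orientation'],s['t'])
p=cam('wrist');print(p['W'],p['camera_matrix'])
for t in ['caddy','caddy_grip','tape_measure','board_mark']:
    print('L',t,[(np.round(d['location'],1),round(d['p'],2),plane(p,d['location'],{'caddy_grip':.064,'board_mark':.11}.get(t,0))) for d in landmark_of(p,t)])
a=p['image']; sc=cv2.imread('pics/scene.png')
c=cv2.resize(sc[165:255,325:405],None,fx=4.4,fy=4.4,interpolation=3)
b=cv2.resize(a,(640,400))
o=np.zeros((400,640+352,3),np.uint8);o[:,:640]=b;o[:396,640:]=c
cv2.imwrite('pics/w1.png',cv2.resize(o,None,fx=.8,fy=.8,interpolation=cv2.INTER_AREA));cv2.imwrite('pics/w1raw.png',a)
```

```text
[0.44  0.261 0.301] [[-1.    -0.002 -0.   ]
 [-0.002  1.    -0.   ]
 [ 0.    -0.    -1.   ]] 2.4
[[-0.003 -0.961 -0.277  0.369]
 [ 1.    -0.003 -0.     0.261]
 [-0.001 -0.277  0.961  0.443]
 [ 0.     0.     0.     1.   ]] [[324.081   0.    321.788]
 [  0.    324.081 200.773]
 [  0.      0.      1.   ]]
L caddy [(array([417.9, 127.5]), 0.93, array([0.395, 0.389, 0.   ])), (array([314.4, 173.3]), 0.92, array([0.458, 0.251, 0.   ])), (array([ 88.2, 115.2]), 0.69, array([ 0.38 , -0.048,  0.   ]))]
L caddy_grip [(array([315.5, 165.2]), 0.88, array([0.435, 0.254, 0.064])), (array([427.8,  99.2]), 0.76, array([0.36 , 0.379, 0.064]))]
L tape_measure [(array([313.3, 249.5]), 0.59, array([0.573, 0.249, 0.   ]))]
L board_mark [(array([ 88.6, 289. ]), 0.88, array([ 0.573, -0.009,  0.11 ]))]
```

View pics/w1.png

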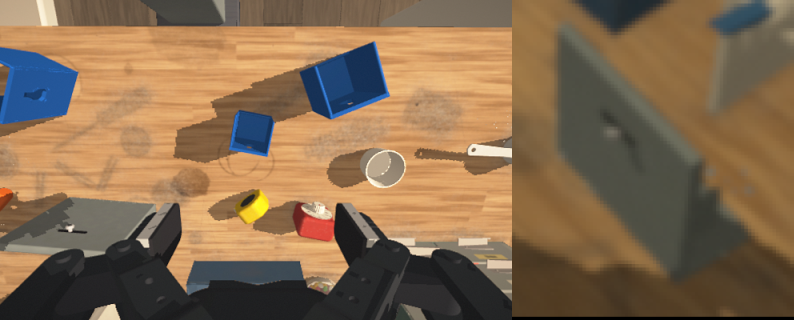

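The wrist view shows the small caddy at mosaic (251,133). Its back is the lower edge and it is slightly yawed. The board slot is at (58–88,231), with the screw head near (69,229). I'll zoom in on both.

Run:
```python
from h import *
a=cv2.imread('pics/w1raw.png')
A=cv2.resize(a[130:202,276:356],(400,360),interpolation=3);B=cv2.resize(a[245:317,50:130],(400,360),interpolation=3)
cv2.imwrite('pics/w2.png',np.hstack([A,B]))
```

```text
(no output)
```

View pics/w2.png

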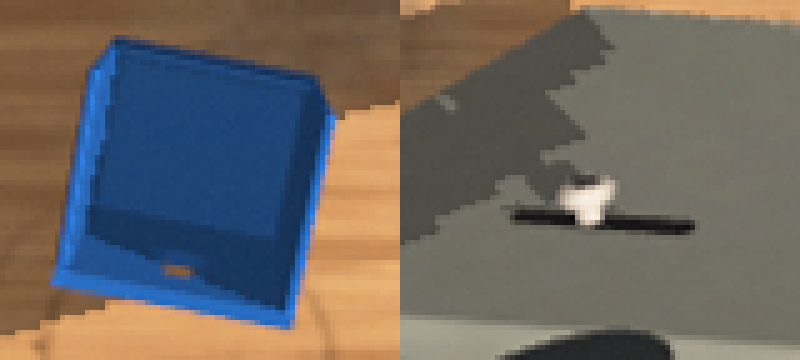

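Run:
```python
from h import *
np.set_printoptions(precision=4,suppress=True)
p=cam('wrist')
L=plane(p,(286.4,186.6),.084);R=plane(p,(334.6,195.6),.084);m=(L+R)/2;v=R-L
yaw=np.arctan2(-v[0],v[1]);n=np.array([np.cos(yaw),np.sin(yaw)])
print('back',L,R,np.linalg.norm(v),yaw,'grip',m[:2]-.027*n)
a=plane(p,(72,287.8),.11);b=plane(p,(108.8,290.4),.11);c=plane(p,(88,289.4),.11);h=plane(p,(87.6,283),.11)
print('slot',a,b,'len',np.linalg.norm(b-a),'ang',np.arctan2(-(b-a)[0],(b-a)[1]),'mid',(a+b)/2,'neck',c,'head',h)
```

```text
back [0.4567 0.2204 0.084 ] [0.4672 0.2754 0.084 ] 0.05607574787286696 -0.18923926737362984 grip [0.4354 0.253 ]
slot [ 0.5715 -0.0292  0.11  ] [0.5749 0.0129 0.11  ] len 0.04225576729153191 ang -0.0793366595833681 mid [ 0.5732 -0.0081  0.11  ] neck [ 0.5736 -0.011   0.11  ] head [ 0.5652 -0.0098  0.11  ]
```

drive_tool:
  rows: [2,-4,40,0,0,0.1,5,-8,80,0,0,0.191,5,-8,120,0,0,0.191,5,-8,160,0,0,0.191,5,-8,190,0,0,0.191,5,-8,215,0,0,0.191,5,-8,235,0,0,0.191,5,-8,250,0,0,0.191,5,-8,256,0,0,0.191,5,-8,256,0,0,0.191,5,-8,256,0,0,0.191]
  jaw: 1

```text
t: 3.8
position: [0.4358, 0.2524, 0.0459]
orientation: [[-0.982, 0.189, 0.0], [0.189, 0.982, 0.0], [-0.0, 0.0, -1.0]]
wrist_force: [0.2, -0.4, 0.3]
gripper_width: 1.003
grasp_force: 0.0
```

drive_tool:
  rows: [0,0,0,0,0,0,0,0,0,0,0,0,0,0,0,0,0,0,0,0,0,0,0,0,0,0,0,0,0,0,0,0,0,0,0,0,0,0,0,0,0,0,0,0,0,0,0,0,0,0,0,0,0,0,0,0,0,0,0,0]
  jaw: 0
  grip_force: 40

```text
t: 4.8
position: [0.4358, 0.2524, 0.0461]
orientation: [[-0.982, 0.189, 0.001], [0.189, 0.982, 0.001], [-0.001, 0.001, -1.0]]
wrist_force: [-2.1, -0.4, 8.5]
gripper_width: 0.648
grasp_force: 41.6
```

drive_tool:
  rows: [0,0,-10,0,0,0,0,0,-30,0,0,0,0,0,-50,0,0,0,-4,-8,-63,0,0,0,-14,-28,-63,0,0,-0.01,-30,-60,-63,0,0,-0.03,-46,-92,-63,0,0,-0.04,-60,-124,-63,0,0,-0.06,-76,-156,-63,0,0,-0.07,-92,-188,-63,0,0,-0.09,-106,-216,-63,0,0,-0.1,-114,-232,-63,0,0,-0.11,-118,-240,-63,0,0,-0.11,-118,-240,-63,0,0,-0.11,-118,-240,-63,0,0,-0.11,-118,-240,-63,0,0,-0.11]

```text
t: 6.4
position: [0.5059, -0.0046, 0.1083]
orientation: [[-0.997, 0.078, -0.0], [0.078, 0.997, 0.0], [0.0, 0.0, -1.0]]
wrist_force: [-1.3, 0.7, -1.1]
gripper_width: 0.65
grasp_force: 43.2
```

Run:
```python
from h import *
np.set_printoptions(precision=4,suppress=True)
s=r.state();print(s['position'],s['orientation'],s['t'],s['wrist_force'],s['gripper_width'],s['grasp_force'])
p=cam('wrist');a=p['image'];cv2.imwrite('pics/w3raw.png',a)
for t in ['caddy_grip','board_mark','caddy_slot','caddy_hole']:
    print(t,[(np.round(d['location'],1),round(d['p'],2),plane(p,d['location'],.11)) for d in landmark_of(p,t)])
for X in [(.5736,-.011,.11),(.5632,-.0102,.11)]: print(proj(p,X))
q=cam('scene');b=q['image'];cv2.imwrite('pics/s3raw.png',b)
A=cv2.resize(a,(560,350));B=cv2.resize(b[150:270,290:410],(600,600),interpolation=3)[:, :]
C=cv2.resize(b[160:250,310:390],(240,270),interpolation=3)
o=np.zeros((350,800,3),np.uint8);o[:,:560]=A;o[:270,560:]=C;cv2.imwrite('pics/w3.png',o)
```

```text
[ 0.5059 -0.0046  0.1083] [[-0.9969  0.0784 -0.0002]
 [ 0.0784  0.9969  0.0003]
 [ 0.0002  0.0003 -1.    ]] 6.4 [-1.3352  0.6549 -1.1477] 0.6503419292312833 43.18649768829346
caddy_grip [(array([320.4, 279.2]), 0.78, array([ 0.515 , -0.0056,  0.11  ]))]
board_mark []
caddy_slot [(array([321.4, 329.6]), 0.85, array([ 0.5437, -0.0074,  0.11  ]))]
caddy_hole [(array([324.1, 310.5]), 0.81, array([ 0.5327, -0.0052,  0.11  ])), (array([220.6,   5.6]), 0.69, array([ 0.3948, -0.0345,  0.11  ]))]
[319.0869 377.3389]
[319.0091 361.2974]
```

View pics/w3.png

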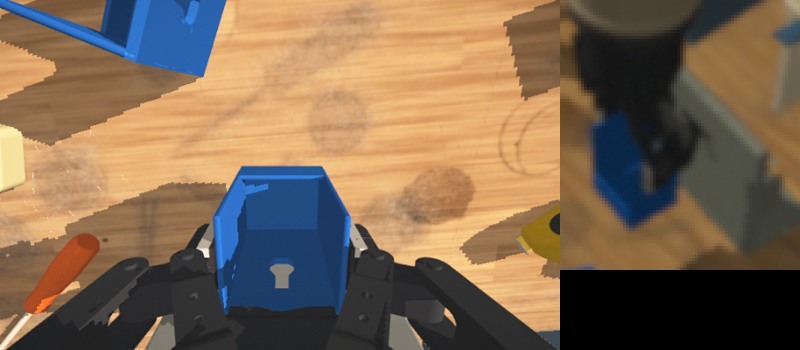

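The wrist view shows the caddy held upright, with the keyhole at about pixel (323,307). Next I'll shift 1 mm sideways and approach slowly.

drive_tool:
  rows: [-5,-1,0,0,0,0,-12,-1,0,0,0,0,-19,-1,0,0,0,0,-24,-1,0,0,0,0,-27,-1,0,0,0,0,-27,-1,0,0,0,0,-27,-1,0,0,0,0]

```text
t: 7.4
position: [0.5327, -0.009, 0.1082]
orientation: [[-0.997, 0.08, -0.0], [0.08, 0.997, -0.0], [0.0, -0.0, -1.0]]
wrist_force: [0.3, 0.1, -1.2]
gripper_width: 0.649
grasp_force: 43.2
```

drive_tool:
  rows: [-0.5,0,0,0,0,0,-1,0,0,0,0,0,-1.5,0,0,0,0,0,-2,0,0,0,0,0,-2,0,0,0,0,0]

```text
t: 7.9
position: [0.5349, -0.0091, 0.1083]
orientation: [[-0.997, 0.08, -0.0], [0.08, 0.997, -0.0], [0.0, -0.0, -1.0]]
wrist_force: [0.7, 0.5, -1.4]
gripper_width: 0.65
grasp_force: 43.2
```

drive_tool:
  rows: [-0.5,0,0,0,0,0,-1,0,0,0,0,0,-1.5,0,0,0,0,0,-1.5,0,0,0,0,0]

```text
t: 8.3
position: [0.5365, -0.0092, 0.1083]
orientation: [[-0.997, 0.08, -0.0], [0.08, 0.997, -0.0], [0.0, -0.0, -1.0]]
wrist_force: [-0.4, 0.1, -2.4]
gripper_width: 0.647
grasp_force: 43.2
```

drive_tool:
  rows: [-0.5,0,0,0,0,0,-1,0,0,0,0,0,-1,0,0,0,0,0]

```text
t: 8.6
position: [0.5375, -0.0093, 0.1083]
orientation: [[-0.997, 0.08, -0.0], [0.08, 0.997, -0.0], [0.0, -0.0, -1.0]]
wrist_force: [-0.7, 0.6, -0.7]
gripper_width: 0.649
grasp_force: 43.2
```

drive_tool:
  rows: [-0.5,0,0,0,0,0,-1,0,0,0,0,0,-1,0,0,0,0,0]

```text
t: 8.9
position: [0.5384, -0.0094, 0.1083]
orientation: [[-0.997, 0.08, -0.0], [0.08, 0.997, -0.0], [0.0, -0.0, -1.0]]
wrist_force: [1.1, -0.2, -1.8]
gripper_width: 0.654
grasp_force: 43.2
```

drive_tool:
  rows: [-0.5,0,0,0,0,0,-1,0,0,0,0,0,-1,0,0,0,0,0]

```text
t: 9.2
position: [0.5395, -0.0094, 0.1083]
orientation: [[-0.997, 0.08, 0.0], [0.08, 0.997, -0.0], [-0.0, -0.0, -1.0]]
wrist_force: [0.4, -0.8, -1.4]
gripper_width: 0.65
grasp_force: 43.2
```

drive_tool:
  rows: [-0.5,0,0,0,0,0,-1,0,0,0,0,0,-1.5,0,0,0,0,0,-1.5,0,0,0,0,0]

```text
t: 9.6
position: [0.541, -0.0096, 0.1083]
orientation: [[-0.997, 0.08, -0.0], [0.08, 0.997, -0.0], [0.0, -0.0, -1.0]]
wrist_force: [-0.5, 0.0, -1.8]
gripper_width: 0.649
grasp_force: 43.2
```

drive_tool:
  rows: [-0.5,0,0,0,0,0,-1,0,0,0,0,0,-1.5,0,0,0,0,0,-1.5,0,0,0,0,0]

```text
t: 10.0
position: [0.5424, -0.0097, 0.1083]
orientation: [[-0.997, 0.08, -0.0], [0.08, 0.997, -0.0], [0.0, -0.0, -1.0]]
wrist_force: [0.8, -0.0, -2.2]
gripper_width: 0.65
grasp_force: 43.2
```

drive_tool:
  rows: [-0.5,0,0,0,0,0,-1,0,0,0,0,0,-1,0,0,0,0,0]

```text
t: 10.3
position: [0.5434, -0.0097, 0.1083]
orientation: [[-0.997, 0.08, 0.0], [0.08, 0.997, -0.0], [-0.0, -0.0, -1.0]]
wrist_force: [-0.2, -0.0, -2.2]
gripper_width: 0.649
grasp_force: 43.2
```

drive_tool:
  rows: [-0.5,0,0,0,0,0,-1,0,0,0,0,0,-1,0,0,0,0,0]

```text
t: 10.6
position: [0.5445, -0.0098, 0.1083]
orientation: [[-0.997, 0.08, 0.0], [0.08, 0.997, -0.0], [-0.0, -0.0, -1.0]]
wrist_force: [-0.3, -0.2, -2.3]
gripper_width: 0.65
grasp_force: 43.2
```

drive_tool:
  rows: [-0.5,0,0,0,0,0,-1,0,0,0,0,0,-1,0,0,0,0,0]

```text
t: 10.9
position: [0.5454, -0.0099, 0.1083]
orientation: [[-0.997, 0.08, -0.0], [0.08, 0.997, -0.0], [0.0, -0.0, -1.0]]
wrist_force: [0.8, -1.0, -1.7]
gripper_width: 0.652
grasp_force: 43.2
```

Run:
```python
from h import *
p=cam('wrist');a=p['image']
A=cv2.resize(a[180:380,220:420],(500,500),interpolation=3)
B=cv2.resize(cam('scene')['image'][160:260,310:410],(300,300),interpolation=3)
o=np.zeros((500,800,3),np.uint8);o[:,:500]=A;o[:300,500:]=B;cv2.imwrite('pics/w4.png',o)
```

```text
(no output)
```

View pics/w4.png

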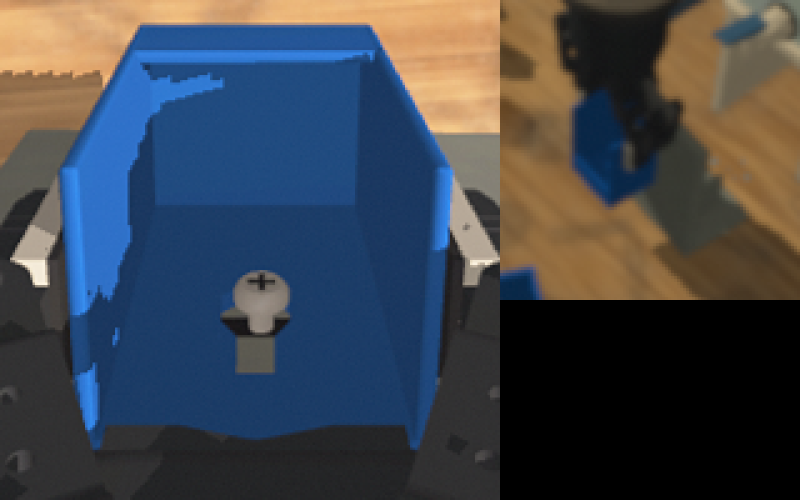

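The screw head is through the keyhole's round end at crop (262,297). The slot centre is at column 255, so I'll shift about +1.2 mm in y and then seat it.

drive_tool:
  rows: [0,0.6,0,0,0,0,0,1.2,0,0,0,0,-0.5,1.2,0,0,0,0,-0.5,1.2,0,0,0,0]

```text
t: 11.4
position: [0.546, -0.0088, 0.1083]
orientation: [[-0.997, 0.08, 0.0], [0.08, 0.997, -0.0], [-0.0, -0.0, -1.0]]
wrist_force: [0.1, -0.8, -2.1]
gripper_width: 0.652
grasp_force: 43.2
```

drive_tool:
  rows: [-0.3,0,0,0,0,0,-0.6,0,0,0,0,0,-0.6,0,0,0,0,0]

```text
t: 11.7
position: [0.5464, -0.0088, 0.1083]
orientation: [[-0.997, 0.08, -0.0], [0.08, 0.997, 0.0], [0.0, -0.0, -1.0]]
wrist_force: [-1.5, 0.5, -0.1]
gripper_width: 0.654
grasp_force: 43.3
```

drive_tool:
  rows: [-0.3,0,0,0,0,0,-0.6,0,0,0,0,0,-0.6,0,0,0,0,0]

```text
t: 12.0
position: [0.5464, -0.0088, 0.1081]
orientation: [[-0.997, 0.08, -0.002], [0.08, 0.997, 0.0], [0.002, -0.0, -1.0]]
wrist_force: [-6.1, -0.6, 2.9]
gripper_width: 0.649
grasp_force: 43.7
```

drive_tool:
  rows: [0.3,0,0,0,0,0,0.3,0,0,0,0,0,0.3,0,2,0,0,0,0.3,0,4,0,0,0,0.3,0,5,0,0,0,0.3,0,5,0,0,0]

```text
t: 12.6
position: [0.5464, -0.0089, 0.103]
orientation: [[-0.997, 0.08, -0.001], [0.08, 0.997, -0.0], [0.001, -0.0, -1.0]]
wrist_force: [-4.6, 0.9, -1.4]
gripper_width: 0.652
grasp_force: 43.1
```

drive_tool:
  rows: [0,0,1,0,0,0,0,0,2,0,0,0,0,0,3,0,0,0,0,0,4,0,0,0,0,0,4,0,0,0]

```text
t: 13.1
position: [0.5464, -0.0089, 0.0991]
orientation: [[-0.997, 0.08, -0.001], [0.08, 0.997, -0.0], [0.001, -0.0, -1.0]]
wrist_force: [-5.7, -0.4, -0.3]
gripper_width: 0.649
grasp_force: 43.3
```

drive_tool:
  rows: [0,0,1,0,0,0,0,0,2,0,0,0,0,0,3,0,0,0,0,0,4,0,0,0,0,0,5,0,0,0,0,0,5,0,0,0]

```text
t: 13.7
position: [0.5464, -0.0089, 0.0941]
orientation: [[-0.997, 0.08, -0.001], [0.08, 0.997, -0.0], [0.001, -0.0, -1.0]]
wrist_force: [-4.9, 0.8, -0.8]
gripper_width: 0.653
grasp_force: 43.3
```

drive_tool:
  rows: [0,0,0.7,0,0,0,0,0,1.4,0,0,0,0,0,2,0,0,0,0,0,2,0,0,0]

```text
t: 14.1
position: [0.5464, -0.0089, 0.0921]
orientation: [[-0.997, 0.08, -0.001], [0.08, 0.997, -0.0], [0.001, -0.0, -1.0]]
wrist_force: [-5.3, 0.7, 1.2]
gripper_width: 0.649
grasp_force: 43.5
```

drive_tool:
  rows: [0,0,0.5,0,0,0,0,0,1,0,0,0,0,0,1,0,0,0]

```text
t: 14.4
position: [0.5464, -0.009, 0.0912]
orientation: [[-0.997, 0.08, -0.001], [0.08, 0.997, -0.0], [0.001, -0.0, -1.0]]
wrist_force: [-5.8, 0.7, 0.5]
gripper_width: 0.649
grasp_force: 43.6
```

drive_tool:
  rows: [0,0,0.4,0,0,0,0,0,0.7,0,0,0,0,0,0.7,0,0,0]

```text
t: 14.7
position: [0.5464, -0.0089, 0.0905]
orientation: [[-0.997, 0.08, -0.001], [0.08, 0.997, -0.0], [0.001, -0.0, -1.0]]
wrist_force: [-5.9, 1.1, 2.1]
gripper_width: 0.651
grasp_force: 43.6
```

drive_tool:
  rows: [0,0,0.2,0,0,0,0,0,0.4,0,0,0,0,0,0.4,0,0,0]

```text
t: 15.0
position: [0.5464, -0.009, 0.0903]
orientation: [[-0.997, 0.08, -0.001], [0.08, 0.997, 0.0], [0.001, -0.0, -1.0]]
wrist_force: [-8.3, -0.5, 4.8]
gripper_width: 0.65
grasp_force: 44.0
```

drive_tool:
  rows: [0.2,0,0,0,0,0,0.4,0,0,0,0,0,0.4,0,0,0,0,0,0.4,0,0,0,0,0]
  grip_force: 20

```text
t: 15.4
position: [0.5464, -0.0089, 0.0903]
orientation: [[-0.997, 0.08, -0.0], [0.08, 0.997, -0.0], [0.0, -0.0, -1.0]]
wrist_force: [-5.1, -1.5, 3.6]
gripper_width: 0.646
grasp_force: 43.5
```

drive_tool:
  rows: [0,0,0,0,0,0,0,0,0,0,0,0,0,0,0,0,0,0,0,0,0,0,0,0,0,0,0,0,0,0]
  jaw: 0.8

```text
t: 15.9
position: [0.5466, -0.0088, 0.0902]
orientation: [[-0.997, 0.08, 0.0], [0.08, 0.997, -0.0], [-0.0, -0.0, -1.0]]
wrist_force: [0.3, -0.3, 0.0]
gripper_width: 0.802
grasp_force: 0.0
```

Run:
```python
from h import *
p=cam('wrist');a=p['image']
A=cv2.resize(a[180:380,220:420],(500,500),interpolation=3)
cv2.imwrite('pics/w5.png',A)
```

```text
(no output)
```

View pics/w5.png

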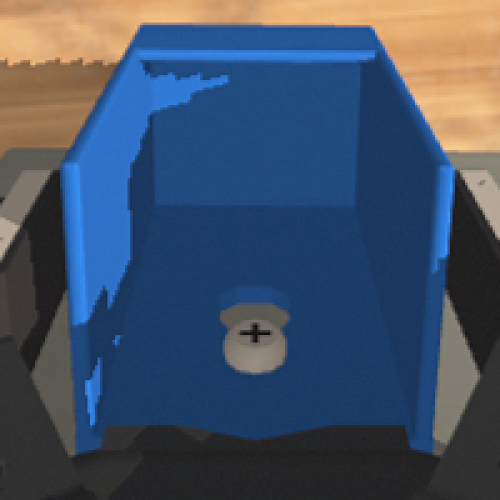

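The caddy hangs straight with the screw head seated in the slot at crop (255,345), and both fingers are clear. I'll retreat upward.

drive_tool:
  rows: [0,0,-5,0,0,0,0,0,-15,0,0,0,0,0,-30,0,0,0,0,0,-50,0,0,0,0,0,-75,0,0,0,0,0,-100,0,0,0,0,0,-125,0,0,0,0,0,-140,0,0,0,0,0,-150,0,0,0,0,0,-150,0,0,0,0,0,-150,0,0,0,0,0,-150,0,0,0]

```text
t: 17.15
position: [0.546, -0.0088, 0.2393]
orientation: [[-0.997, 0.08, -0.001], [0.08, 0.997, -0.0], [0.001, -0.0, -1.0]]
wrist_force: [0.0, -0.7, -0.0]
gripper_width: 0.803
grasp_force: 0.0
```

Run:
```python
from h import *
cv2.imwrite('pics/w6.png',np.hstack([cv2.resize(cam('wrist')['image'],(480,300)),cv2.resize(cam('scene')['image'][160:260,310:410],(300,300),interpolation=3)]))
```

```text
(no output)
```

View pics/w6.png

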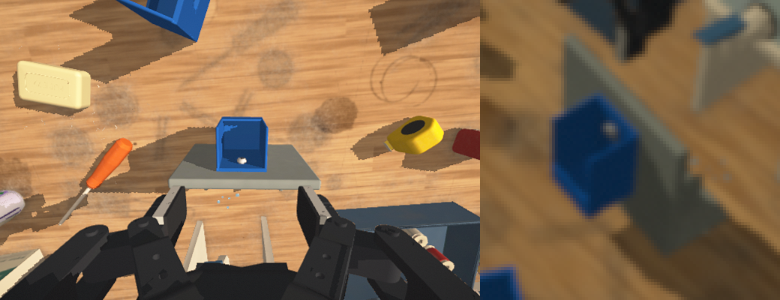

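The picture shows the caddy hanging flush and straight on the board at (242,143), with the gripper clear of it.

```bash
python3 -c "
from workcell import hand_in
print(hand_in())"
```

```text
the job is handed in; nothing more can be done
None
```

The small blue caddy hangs straight and flush on the screw, released and with the gripper clear; I handed the job in at about 17 s, but the hand-in gave no verdict.

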